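# Isolate the drill press: switch off, then draw the fuse

## Task

Make the drill press safe: first turn the selector knob on the green switch box clockwise until its nose clicks home at the large round boss, then pull the big cartridge fuse up out of its spring clips and lay it gently, flat, in the long bay of the steel parts tray. Leave the fuse in its clips until the knob is set, leave the knob at the boss, and leave the other things on the bench where they are.

Things in the scene. Friction and masses are not known exactly. Their poses are not given: they have to be found in the camera images.
- unit: Green fixed switch box, 160 (x) by 300 (y) by 50 mm high. Origin: centre of its underside on the bench; z up. The knob stands on its flat top 80 mm to +y of the origin, the fuse lies 80 mm to -y.
- knob (a joint): Selector knob angle, rad, growing clockwise seen from above. It clicks into a detent every 45 degrees (0, 0.785, 1.571 ... 5.498); end stops just beyond the first and last. The nose points along the box's -x at 0, its +y at 1.571, its +x at 3.142. About 0.3 to 0.5 N m takes it over the crest between detents; released, it falls into the nearest detent and stays.
- knob_grip (a point): Point on the knob's upright axis, 87 mm above the bench, mid-height of its black grip bar; turns with it, +x pointing away from the nose. Bar 62 mm long (x), 18 mm wide, from 63 to 103 mm above the bench, on a 60 mm disc. The nose is a low tab (top 63 mm above the bench) under one end of the bar, 10 mm wide, out to 48 mm from the axis; a white line on the bar's top runs to that end.
- pointer (a point): Point straight ahead of the knob's nose, 60 mm from the knob's axis; it lies over a mark when the knob points at that mark.
- off_mark: The off mark: a round dark steel boss, 20 mm diameter, 5 mm tall, fixed on the box's top 60 mm from the knob's axis at one of the last three detent positions (joint 3.927, 4.712 or 5.498). Origin: centre of its underside. The seven other positions have steel studs of only 6 mm diameter, 3 mm tall. The knob starts at 0 or 0.785, half a turn or more before it.
- fuse: White cartridge fuse with steel ends: cylinder 110 mm long, 32 mm diameter, 100 to 210 g. Origin: its centre; x along its length. At the start it lies level along the box's x in the clips, 16 mm clear above the box, with 70 mm of its length free between the clips; low stops at its ends keep it from sliding lengthwise.
- clip_seat (a point): Fixed point on the box, 82 mm above the bench: where the fuse's centre sits in its two brass C-shaped spring clips, open at the top (each 14 mm wide, centred 42 mm either side along x, 45 mm over the outside, tops 20 mm above this point). Lifted straight up at its middle, the fuse resists with up to about 15 to 25 N over the first 10 mm, then snaps free.
- tray: Fixed dark steel parts tray, 230 (x) by 140 (y) by 30 mm high, walls 4 mm, floor 4 mm thick. Origin: centre of its underside. A divider 26 mm high across it at x = +51 mm parts it into a long bay (-x side, inside 160 by 132 mm) and a short bay (+x side) with a bolt in it.
- long_bay (a point): Centre of the floor of the tray's long bay (31 mm to -x of the tray's origin, 4 mm above the bench); axes as the tray.
- bolt: Loose steel bolt, 68 mm, lying in the tray's short bay. Bystander.
- wrench: Loose steel wrench, 170 mm long, 10 mm high, lying between box and tray. Bystander.
- screwdriver: Loose screwdriver, 200 mm long, 26 mm thick, lying to the left. Bystander.
- hammer: Loose hammer, 260 mm long, 26 mm thick, lying to the right. Bystander.
- spirit_bottle: Loose standing bottle, 72 mm diameter, 200 mm tall, at the back. Bystander.
- screw_jar: Loose standing jar, 70 mm diameter, 85 mm tall, at the back. Bystander.
- wood_offcut: Loose plywood offcut, 110 by 40 by 20 mm, lying to the right. Bystander.
- mug: Loose mug, 80 mm diameter, 95 mm tall, to the left. Bystander.
Not all that is in view belongs to the job. There is more than one size of the fuse; the job needs the middle-sized.

How it is judged:
On the way, in this order (a step that is already met when the one before it is completed fails the run):
1. the knob rests in the detent at the large boss, the fuse still in its clips (horizontal distance between pointer and off_mark below 0.009 m and velocity of joint knob between -0.1 and 0.1 rad/s and distance of fuse from where it was at the start of the episode below 0.01 m), for 0.2 s.
2. the fuse is lifted clear of its clips, the knob still at the boss (z of fuse in the frame of unit above 0.125 m and horizontal distance between pointer and off_mark below 0.009 m), for 0.1 s.
At the end, for the whole second after the job is handed in: The knob points at the large boss (pointer within 9 mm, about 9 degrees, of the boss's centre), and the fuse lies released, flat on the floor of the tray's long bay (within 7 degrees of level, centre less than 22 mm above the floor), at rest (horizontal distance between pointer and off_mark below 0.009 m and x of fuse in the frame of long_bay between -0.064 and 0.064 m and y of fuse in the frame of long_bay between -0.052 and 0.052 m and z of fuse in the frame of long_bay below 0.022 m and angle between fuse's own x axis and vertical between 1.45 and 1.7 rad and linear speed of fuse below 0.02 m/s); the robot touches nothing.
It fails at once if the fuse is dropped or banged hard onto the tray (over 60 N) (contact force between fuse and tray above 60 N).
It fails at once if the fuse is let go over the tray with more than about 20 mm to fall (contact force between the fingers and fuse below 0.1 N and horizontal distance between fuse and long_bay below 0.11 m and z of fuse in the frame of long_bay above 0.036 m).
It fails at once if the fuse is pulled out of its clips while the knob is not at the boss (distance of fuse from where it was at the start of the episode above 0.02 m and horizontal distance between pointer and off_mark above 0.02 m).
It fails at once if a bystander is pushed more than 30 mm (distance of any of bolt, wrench, screwdriver, hammer, spirit_bottle, screw_jar, wood_offcut, mug from where it was at the start of the episode above 0.03 m).
It also fails if it takes over 72 s, if anything falls off the work surface, if the arm or the gripper's body presses on something with over 40 N, if the wrist force passes 120 N, or if a joint passes its speed limit or range.

## Robot

A 6-joint arm with a two-finger parallel gripper is mounted at the origin on the work surface. World frame = base frame: x ahead of the robot, y to its left, z up, the work surface at z = 0. Lengths are in m, angles in rad, forces in N, time in s.
With the tool pointing down it reaches from about 0.425 to 0.95 m from the base axis. Payload 3.5 kg.
Tool frame: the origin (TCP) lies between the finger pads; the fingertips stand 14 mm ahead of it and the grasp point (between the pads) lies 5 mm behind it; z points along the fingers, y is the line along which they close (so a half turn about z gives the same grasp; the last joint's range is limited). The gripper opens to 85 mm and grips with 20 to 120 N. Pads are 22 mm wide; open, the fingers measure 114 mm over their backs; the gripper's body (76 mm by 85 mm) begins 54 mm behind the grasp point. The pads swing forward as they close: fully open they stand 13 mm farther back than shut.
Start: joints at [-1.459, 0.286, 1.577, -0, 1.279, -0.15], TCP at [0.175, -0.652, 0.221] pointing down, gripper open.
Joint ranges: [-2.77, 2.77], [-0.9, 2.22], [0.21, 2.48], [-1.53, 4.67], [0.24, 2.81], [-2.84, 2.84]. Speed limits (rad/s): [2.79, 2.79, 3.14, 3.14, 3.14, 3.14].

## Interface

Orientations are given as a rotation vector (axis times angle).
In Python, from rig import r gives the robot as it stands.
- The arm moves only by the shell command python3 -m crank 'ROWS' [FORCE]. ROWS is JSON, a list of rows, each a list of 3 entries, a list of its own where there are three numbers: the opening in per cent of the stroke, from 0 (shut) to 100 (fully open), then the shift along the tool's x, y, z in mm, then the turn about the tool's z in degrees. A call has exactly 10 rows; each row shifts and turns the commanded pose from where the row before left it, along the tool's axes as they then stand; what a row does not reach is not made up. A row lasts 1/10 s, in which the tool goes at most 50 mm and 8.59 degrees, less where a joint would pass 70% of its speed; a pose out of reach is approached as far as the arm can. A call is refused whole if a number of a shift passes 50 or a number of a turn 8.59, either way. A call with a gripper value outside its range is refused whole. The fingers move at their own pace and stop on an object; FORCE is the grip in N (left out, the last holds). Time passes only in rows, so rows that do not move let the fingers close, or fill a call up. It gives the time, the measured TCP pose, the force, the opening and the grip force at its end, in the units of the state.
- r.state(): the state, without advancing time (a new reading comes with each control period).
- r.camera(name): name is "side" or "top"; returns (picture, depth): 400x640x3 uint8, red, green, blue; 400x640 float32, m along the optical axis (not along the pixel's ray), 0 where there is no reading.
- r.camera_model(name): a dict with "camera_matrix" (3x3 intrinsics, pixels), "distortion" ([k1, k2, p1, p2, k3] as OpenCV has them; the pictures are not rectified), "R" (3x3) and "t" (3): a world point X has camera coordinates R X + t. Camera axes: x right, y down, z forward; pixel columns grow to the right and rows downward; lengths in m; the calibration is good to about 2 mm. A picture is of the moment at which its call begins. camera_model takes no time and is no camera call.
- r.finish_job(): hands the job in; it is judged then, once.
The state is a dict: "clock": time; "joint_positions": joint angles; "qd": joint speeds; "tau": joint torques, N m; "tcp_pos": TCP position; "orientation": TCP orientation; "force": force on the tool from outside, world axes, zero at the start; "moment": the same for the moment, N m; "gripper_width": finger opening in m; "grip_force": force on a finger pad.
Only numpy, scipy, OpenCV 4.12 (cv2) and the standard library are available. Lean on these libraries where they do the work, as an engineer would, in place of code of your own. Each camera call takes 0.05 s, during which the arm holds its last target. There are 200 camera calls.

## Working session

There is one attempt and no reset: what is moved stays moved. The work goes in short steps, Python scripts to look and compute and a shell command to move; the robot and the scene stay as the last step left them, time stands still between calls to the robot, and variables do not carry over. Pictures are saved under pics/ and viewed, at most 11 in all, crops included, and the job is handed in when it is done.

```bash
ls; mkdir -p pics; python3 - <<'E'
from rig import r
import cv2,numpy as np
for n in("top","side"):
    p,d=r.camera(n); np.savez(f"{n}0.npz",p=p,d=d); cv2.imwrite(f"pics/{n}0.png",p[:,:,::-1])
    m=r.camera_model(n); print(n,m)
print(r.state())
E
```

```text
pics
top {'camera_matrix': array([[387.80645405,   0.        , 318.30716342],
       [  0.        , 387.80645405, 198.78344693],
       [  0.        ,   0.        ,   1.        ]]), 'distortion': array([-0.05029381,  0.        ,  0.        ,  0.        ,  0.        ]), 'R': array([[-6.12450579e-04, -9.99945592e-01,  1.04133355e-02],
       [-9.83336940e-01, -1.29084207e-03, -1.81787778e-01],
       [ 1.81791330e-01, -1.03511535e-02, -9.83282648e-01]]), 't': array([0.01084782, 0.56104339, 1.06831721])}
side {'camera_matrix': array([[436.88850806,   0.        , 321.17584446],
       [  0.        , 436.88850806, 201.36272108],
       [  0.        ,   0.        ,   1.        ]]), 'distortion': array([-0.0257059,  0.       ,  0.       ,  0.       ,  0.       ]), 'R': array([[-0.96583664, -0.25885606, -0.01237416],
       [-0.15335222,  0.60937041, -0.77791439],
       [ 0.2089083 , -0.74944062, -0.62824842]]), 't': array([0.52190703, 0.15095415, 1.19541963])}
{'clock': 0.1, 'joint_positions': array([-1.45903080e+00,  2.87084597e-01,  1.57803892e+00,  2.97825139e-05,
        1.27861141e+00, -1.50030271e-01]), 'qd': array([ 0.0007185 , -0.00145859, -0.00335403, -0.00109612,  0.00127998,
        0.00042556]), 'tau': array([ 5.76015900e-04, -4.07296228e+01, -2.93701333e+01, -1.83313859e-04,
        3.38222126e-03,  1.63901643e-05]), 'tcp_pos': array([ 0.17464653, -0.65137184,  0.21927601]), 'orientation': array([-3.11259537e+00, -4.09761635e-01, -1.09080579e-04]), 'force': array([-0.19057297, -0.19330925,  0.45060938]), 'moment': array([0.05329274, 0.0058242 , 0.00580549]), 'grip_force': 0.0, 'gripper_width': 0.08513295403053496}
```

View pics/top0.png

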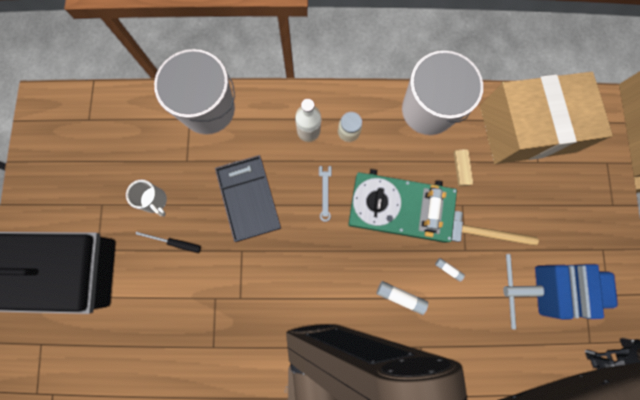

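View pics/side0.png

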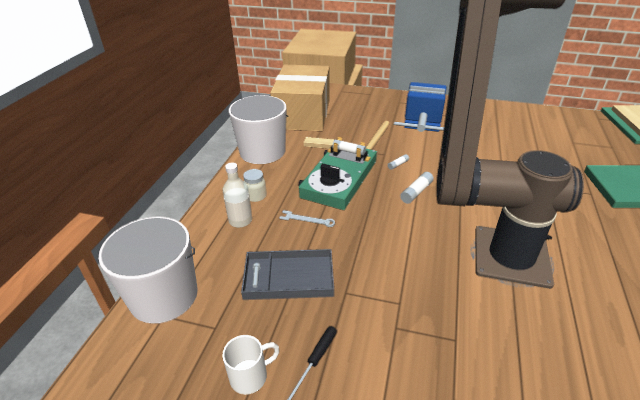

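The top view has three white fuses: in the clips (434,208), a large loose one (402,297) and a small loose one (450,270). The one in the clips on the green box fits the description: it is middle-sized and clipped. The knob is at (377,202), and the tray at (248,198) has its bolt in the upper (+x) bay. I'll confirm with an enlarged crop.

```bash
cat > h.py <<'E'
import cv2,numpy as np
from rig import r
def ray(n,px,z):
    "pixels (N,2) -> world points on the plane of height z"
    m=r.camera_model(n);px=np.asarray(px,float).reshape(-1,1,2)
    u=cv2.undistortPoints(px,m["camera_matrix"],m["distortion"]).reshape(-1,2)
    R,t=m["R"],m["t"];c=-R.T@t;d=np.c_[u,np.ones(len(u))]@R
    return c+d*((z-c[2])/d[:,2])[:,None]
def pix(n,X):
    m=r.camera_model(n)
    return cv2.projectPoints(np.asarray(X,float).reshape(-1,1,3),cv2.Rodrigues(m["R"])[0],m["t"],m["camera_matrix"],m["distortion"])[0].reshape(-1,2)
E
python3 - <<'E'
from h import *
p=np.load("top0.npz")["p"]
c=p[160:250,340:470]; cv2.imwrite("pics/box.png",cv2.resize(c,None,fx=6,fy=6,interpolation=cv2.INTER_CUBIC)[:,:,::-1])
hsv=cv2.cvtColor(p,cv2.COLOR_RGB2HSV)
g=cv2.inRange(hsv,(60,80,40),(95,255,200)); g[:,:330]=0;g[:150]=0;g[260:]=0
pts=cv2.findNonZero(g).reshape(-1,2); hull=cv2.convexHull(pts)
q=ray("top",hull.reshape(-1,2),.05)[:,:2].astype(np.float32)
print("box top",cv2.minAreaRect(q))
# tray: dark bluish
t=cv2.inRange(hsv,(100,20,25),(135,140,110)); t[:,:205]=0;t[:,290:]=0;t[:145]=0;t[250:]=0
cs=max(cv2.findContours(t,0,1)[0],key=cv2.contourArea)
print("tray",cv2.minAreaRect(ray("top",cs.reshape(-1,2),.03)[:,:2].astype(np.float32)))
w=cv2.inRange(hsv,(0,0,190),(180,40,255)); 
n,l,s,ce=cv2.connectedComponentsWithStats(w)
for i in range(1,n):
    if s[i,4]>20 and 330<ce[i][0]<470 and 150<ce[i][1]<320: print(s[i],ce[i],ray("top",[ce[i]],.098))
E
```

```text
box top ((0.5402146577835083, -0.23453302681446075), (0.29531919956207275, 0.16236233711242676), 80.12349700927734)
tray ((0.5675899982452393, 0.22003696858882904), (0.22348400950431824, 0.13374415040016174), 16.843040466308594)
[ 354  179   47   46 1164] [376.16494845 200.90206186] [[ 0.54666144 -0.14871916  0.098     ]]
[428 190  13  37 317] [434.24290221 208.29337539] [[ 0.52601468 -0.31005467  0.098     ]]
[453 221   8  19 115] [456.8173913 230.2173913] [[ 0.46491709 -0.36974494  0.098     ]]
[438 262  25  18 174] [450.02298851 270.10344828] [[ 0.35681602 -0.34444201  0.098     ]]
[380 287  46  25 485] [402.54020619 298.82886598] [[ 0.28212268 -0.21234207  0.098     ]]
```

View pics/box.png

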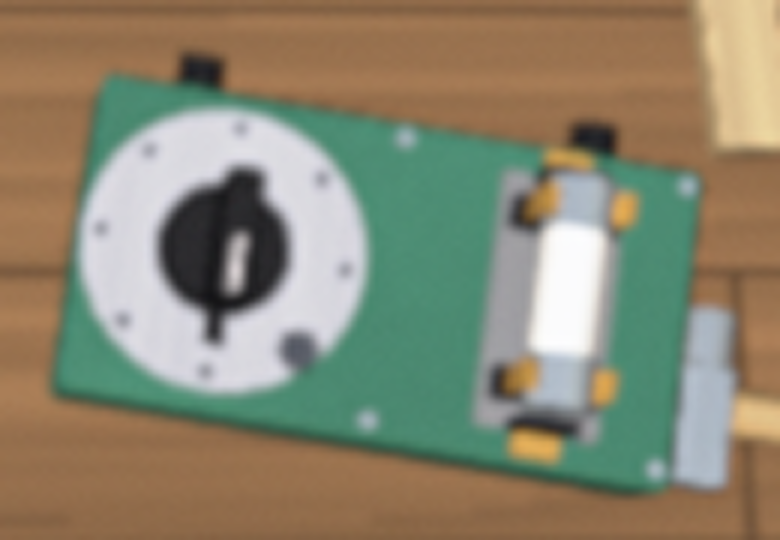

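The crop confirms it. The knob's white line and nose point down in the image at crop (210,340), onto the -x stud, so the joint is at 0. The large boss is at crop (298,352), between -y and -x, so its joint is 5.498, a 315° clockwise turn. The fuse sits in the clips at crop (570,290). Next I'll refine the knob axis.

```bash
python3 - <<'E'
from h import *
p=np.load("top0.npz")["p"]; hsv=cv2.cvtColor(p,cv2.COLOR_RGB2HSV)
w=cv2.inRange(hsv,(0,0,170),(180,50,255)); w[:,:350]=0;w[:,404:]=0;w[:170]=0;w[:][232:]=0
pts=cv2.convexHull(cv2.findNonZero(w)).reshape(-1,2)
q=ray("top",pts,.051)[:,:2]
e=cv2.fitEllipse(q.astype(np.float32)); print("dial",e)
cx=np.array([[340+298.5/6-.4,160+352/6-.4],[340+205/6-.4,160+370/6-.4],[340+240/6-.4,160+128/6-.4]])
b=ray("top",cx,.054)[:,:2]; print("boss,stud0,stud180",b)
d=b[0]-e[0]; print(np.hypot(*d),np.degrees(np.arctan2(d[1],d[0])),"studs",(b[1]+b[2])/2,b[2]-b[1],np.degrees(np.arctan2(*(b[2]-b[1])[::-1])))
# side view fuse and dial
p=np.load("side0.npz")["p"]; hsv=cv2.cvtColor(p,cv2.COLOR_RGB2HSV)
w=cv2.inRange(hsv,(0,0,170),(180,50,255)); n,l,s,ce=cv2.connectedComponentsWithStats(w)
for i in range(1,n):
    if s[i,4]>60 and 300<ce[i][0]<375 and 130<ce[i][1]<200: print(s[i],ce[i],ray("side",[ce[i]],.051),ray("side",[ce[i]],.09))
    if s[i,4]>60 and 300<ce[i][0]<375 and 160<ce[i][1]<200:
        print(cv2.fitEllipse(ray("side",cv2.convexHull(np.argwhere(l==i)[:,::-1].astype(np.int32)).reshape(-1,2),.051)[:,:2].astype(np.float32)))
t=cv2.inRange(hsv,(100,20,25),(135,140,110)); t[:,:235]=0;t[:,345:]=0;t[:245]=0;t[305:]=0
cs=max(cv2.findContours(t,0,1)[0],key=cv2.contourArea)
print("tray",cv2.minAreaRect(ray("side",cs.reshape(-1,2),.03)[:,:2].astype(np.float32)))
E
```

```text
dial ((0.5440037250518799, -0.16918909549713135), (0.1385628581047058, 0.17602479457855225), 137.5110626220703)
boss,stud0,stud180 [[ 0.5040649  -0.19241088]
 [ 0.4954276  -0.14737444]
 [ 0.61368395 -0.16758111]]
0.04619914087314686 -149.82483170732883 studs [ 0.55455577 -0.15747777] [ 0.11825635 -0.02020667] -9.69658186636495
[333 140  32  13 202] [348.03465347 145.7029703 ] [[ 0.54035844 -0.37189557  0.051     ]] [[ 0.5279156  -0.30984346  0.09      ]]
[308 169  44  25 502] [328.68326693 182.78286853] [[ 0.55264643 -0.14012137  0.051     ]] [[ 0.53962194 -0.08904038  0.09      ]]
((0.5541138052940369, -0.15724758803844452), (0.13772206008434296, 0.13836084306240082), 139.8829345703125)
tray ((0.6191684603691101, 0.25023919343948364), (0.11462448537349701, 0.15377134084701538), 16.660755157470703)
```

```bash
python3 -m crank '[[100,[33,-25,0],0],[100,[33,-25,0],0],[100,[33,-25,0],0],[100,[33,-25,0],0],[100,[33,-25,0],0],[100,[33,-25,0],0],[100,[33,-25,0],0],[100,[33,-25,0],0],[100,[33,-25,0],0],[100,[33,-25,0],0]]' 60; python3 -m crank '[[100,[33,-25,0],0],[100,[33,-25,0],0],[100,[33,-25,0],0],[100,[33,-25,0],0],[100,[33,-25,0],0],[60,[0,0,0],-8.5],[60,[0,0,0],-8.5],[60,[0,0,0],-8.5],[60,[0,0,0],-8.5],[60,[0,0,0],-8.5]]';  python3 -m crank '[[60,[0,0,0],-8.5],[60,[0,0,0],-8.5],[60,[0,0,0],-8.5],[60,[0,0,0],-8.5],[60,[0,0,0],-8.5],[60,[0,0,0],-8.5],[60,[0,0,0],-8.5],[60,[0,0,0],-8.5],[60,[0,0,0],-8.5],[60,[0,0,0],-8.5]]'; python3 -m crank '[[60,[0,0,0],-8.5],[60,[0,0,0],-8.5],[60,[0,0,0],-8.5],[60,[0,0,0],-2.3],[60,[0,0,0],0],[60,[0,0,0],0],[60,[0,0,0],0],[60,[0,0,0],0],[60,[0,0,0],0],[60,[0,0,0],0]]'
cat >> h.py <<'E'
def st(X=None):
    from scipy.spatial.transform import Rotation as Ro
    s=r.state();M=Ro.from_rotvec(s["orientation"]).as_matrix()
    print("t",round(s["clock"],2),"tcp",s["tcp_pos"].round(4),"xang",np.degrees(np.arctan2(M[1,0],M[0,0])).round(2),"tilt",M[2].round(3),"q6",s["joint_positions"][5].round(3),"F",s["force"].round(1),"Mz",s["moment"].round(2),"w",round(s["gripper_width"],4),"grip",round(s["grip_force"],1))
    if X is not None: print("to go in tool mm",(M.T@(np.array(X)-s["tcp_pos"])*1000).round(1))
E
python3 -c "
from h import *
st([.554,-.157,.083])"
```

```text
clock: 1.1
tcp_pos: [0.4293, -0.3234, 0.2201]
orientation: [-3.114, -0.41, 0.001]
force: [0.5, -0.4, -0.1]
gripper_width: 0.0849
grip_force: 0.0
clock: 2.1
tcp_pos: [0.5555, -0.1613, 0.2198]
orientation: [-2.749, -1.519, 0.001]
force: [0.3, 0.4, 0.4]
gripper_width: 0.0516
grip_force: 0.0
clock: 3.1
tcp_pos: [0.5554, -0.1615, 0.2199]
orientation: [-1.0, -2.977, -0.0]
force: [0.7, -0.0, 0.8]
gripper_width: 0.0512
grip_force: 0.0
clock: 4.1
tcp_pos: [0.5558, -0.1616, 0.2205]
orientation: [-0.266, -3.13, -0.0]
force: [0.2, 0.9, -0.3]
gripper_width: 0.051
grip_force: 0.0
t 4.1 tcp [ 0.5558 -0.1616  0.2205] xang 170.29 tilt [ 0.  0. -1.] q6 -1.86 F [ 0.2  0.9 -0.3] Mz [-0.03  0.03  0.01] w 0.051 grip 0.0
to go in tool mm [  2.5   4.3 137.5]
```

```bash
python3 -m crank '[[60,[2.5,4.3,15],0],[60,[0,0,20],0],[60,[0,0,20],0],[60,[0,0,20],0],[60,[0,0,20],0],[60,[0,0,20],0],[60,[0,0,15],0],[60,[0,0,7.5],0],[60,[0,0,0],0],[60,[0,0,0],0]]'; python3 -m crank '[[0,[0,0,0],0],[0,[0,0,0],0],[0,[0,0,0],0],[0,[0,0,0],0],[0,[0,0,0],0],[0,[0,0,0],0],[0,[0,0,0],0],[0,[0,0,0],0],[0,[0,0,0],0],[0,[0,0,0],0]]' 60 >/dev/null
python3 -c "
from h import *
st([.554,-.157,.083])
p,d=r.camera('top'); cv2.imwrite('pics/g1.png',cv2.resize(p[150:260,320:470],None,fx=5,fy=5)[:,:,::-1])
p,d=r.camera('side'); cv2.imwrite('pics/g1s.png',cv2.resize(p[100:220,270:410],None,fx=5,fy=5)[:,:,::-1])"
```

```text
clock: 5.1
tcp_pos: [0.5545, -0.1572, 0.0836]
orientation: [0.266, 3.129, -0.001]
force: [0.1, 0.1, -0.1]
gripper_width: 0.0516
grip_force: 0.0
t 6.1 tcp [ 0.5547 -0.158   0.0844] xang 170.31 tilt [-0.002 -0.002 -1.   ] q6 -1.854 F [-2.7 -2.4  6.3] Mz [-0.46  0.35  0.02] w 0.0157 grip 59.9
to go in tool mm [0.8 0.9 1.4]
```

View pics/g1s.png

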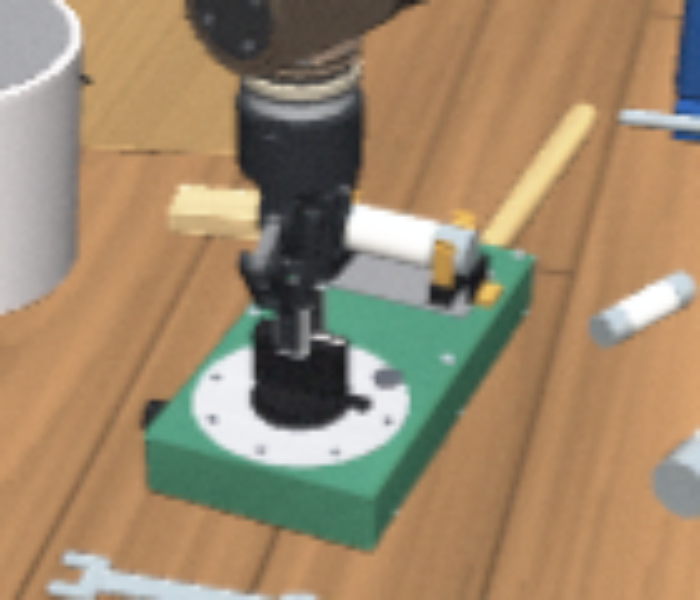

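The side crop shows the fingers closed on the black bar at (300,340), with the nose still at (365,403). Now I'll turn it 225° clockwise.

```bash
for i in 1; do python3 -m crank '[[0,[0,0,0],7.5],[0,[0,0,0],7.5],[0,[0,0,0],7.5],[0,[0,0,0],7.5],[0,[0,0,0],7.5],[0,[0,0,0],7.5],[0,[0,0,0],7.5],[0,[0,0,0],7.5],[0,[0,0,0],7.5],[0,[0,0,0],7.5]]' 70; done; python3 -c "
from h import *
st([.554,-.157,.083])"
```

```text
clock: 7.2
tcp_pos: [0.5546, -0.1581, 0.0845]
orientation: [2.118, 2.316, -0.002]
force: [-2.6, -2.3, 5.4]
gripper_width: 0.0156
grip_force: 71.1
t 7.2 tcp [ 0.5546 -0.1581  0.0845] xang 95.12 tilt [-0.003  0.001 -1.   ] q6 -0.541 F [-2.6 -2.3  5.4] Mz [-0.55  0.5   0.33] w 0.0156 grip 71.1
to go in tool mm [ 1.1 -0.5  1.5]
```

```bash
python3 -m crank '[[0,[0,0,0],7.5],[0,[0,0,0],7.5],[0,[0,0,0],7.5],[0,[0,0,0],7.5],[0,[0,0,0],7.5],[0,[0,0,0],7.5],[0,[0,0,0],7.5],[0,[0,0,0],7.5],[0,[0,0,0],7.5],[0,[0,0,0],7.5]]'; python3 -m crank '[[0,[0,0,0],7.5],[0,[0,0,0],7.5],[0,[0,0,0],7.5],[0,[0,0,0],7.5],[0,[0,0,0],7.5],[0,[0,0,0],7.5],[0,[0,0,0],7.5],[0,[0,0,0],7.5],[0,[0,0,0],7.5],[0,[0,0,0],7.5]]';python3 -c "
from h import *
st([.554,-.157,.083])"
```

```text
clock: 8.2
tcp_pos: [0.5546, -0.1582, 0.0845]
orientation: [3.09, 0.55, 0.001]
force: [-2.5, -3.8, 6.4]
gripper_width: 0.0152
grip_force: 71.3
clock: 9.2
tcp_pos: [0.5546, -0.1581, 0.0845]
orientation: [2.786, -1.449, 0.003]
force: [-2.9, -3.4, 6.5]
gripper_width: 0.0155
grip_force: 71.1
t 9.2 tcp [ 0.5546 -0.1581  0.0845] xang -54.96 tilt [ 0.002  0.001 -1.   ] q6 2.078 F [-2.9 -3.4  6.5] Mz [-0.5   0.5   0.06] w 0.0155 grip 71.1
to go in tool mm [-1.2 -0.1  1.5]
```

```bash
python3 -m crank '[[60,[0,0,0],0],[60,[0,0,0],0],[60,[0,0,0],0],[60,[0,0,0],0],[60,[0,0,-10],0],[60,[0,0,-20],0],[60,[0,0,-20],0],[60,[0,0,0],-7.5],[60,[0,0,0],-7.5],[60,[0,0,0],-7.5]]' >/dev/null;  python3 -m crank '[[60,[0,0,0],-7.5],[60,[0,0,0],-7.5],[60,[0,0,0],-7.5],[60,[0,0,0],-7.5],[60,[0,0,0],-7.5],[60,[0,0,0],-7.5],[60,[0,0,0],-7.5],[60,[0,0,0],-7.5],[60,[0,0,0],-7.5],[60,[0,0,0],-7.5]]' >/dev/null; python3 -m crank '[[60,[0,0,0],-7.5],[60,[0,0,0],-7.5],[60,[0,0,0],-7.5],[60,[0,0,0],-7.5],[60,[0,0,0],-7.5],[60,[0,0,0],-7.5],[60,[0,0,0],-7.5],[60,[0,0,0],-7.5],[60,[0,0,0],-7.5],[60,[0,0,0],-7.5]]' >/dev/null; python3 -m crank '[[60,[0,0,0],-7.5],[60,[0,0,0],0],[60,[0,0,0],0],[60,[0,0,0],0],[60,[0,0,0],0],[60,[0,0,0],0],[60,[0,0,0],0],[60,[0,0,0],0],[60,[0,0,0],0],[60,[0,0,0],0]]'
python3 -c "
from h import *
st([.5547,-.158,.084])
p,d=r.camera('top'); cv2.imwrite('pics/g2.png',cv2.resize(p[150:260,320:470],None,fx=5,fy=5)[:,:,::-1])
p,d=r.camera('side'); cv2.imwrite('pics/g2s.png',cv2.resize(p[100:220,270:410],None,fx=5,fy=5)[:,:,::-1])"
```

```text
clock: 13.2
tcp_pos: [0.5541, -0.157, 0.133]
orientation: [-1.443, -2.79, 0.0]
force: [-0.4, -0.4, -0.3]
gripper_width: 0.0509
grip_force: 0.0
t 13.2 tcp [ 0.5541 -0.157   0.133 ] xang 125.29 tilt [ 0. -0. -1.] q6 -1.068 F [-0.4 -0.4 -0.3] Mz [-0.02 -0.01  0.02] w 0.0509 grip 0.0
to go in tool mm [-1.2 -0.1 49. ]
```

View pics/g2s.png

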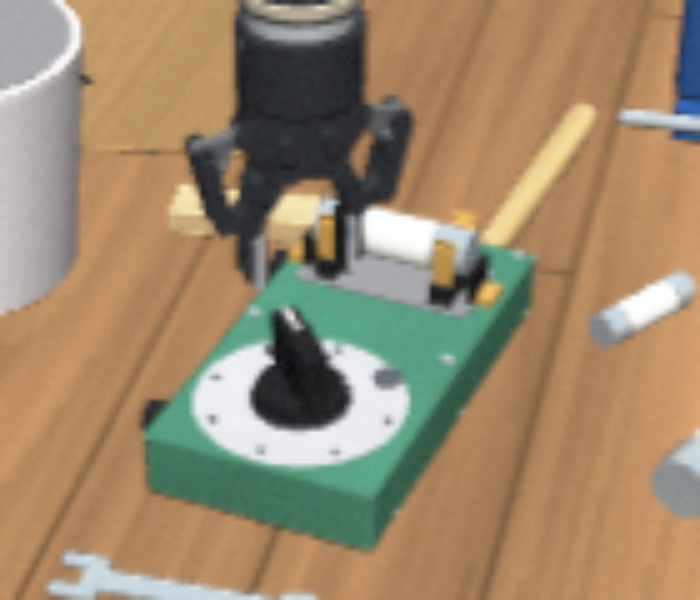

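The knob now points up-left in the side crop, with its white line at (288,320). That is 225°, two detents short of the boss at (388,378). I'll regrip and turn 90°.

```bash
python3 -m crank '[[60,[0,0,15],0],[60,[0,0,20],0],[60,[0,0,14],0],[60,[0,0,0],0],[0,[0,0,0],0],[0,[0,0,0],0],[0,[0,0,0],0],[0,[0,0,0],0],[0,[0,0,0],0],[0,[0,0,0],0]]' 70; python3 -m crank '[[0,[0,0,0],0],[0,[0,0,0],7.5],[0,[0,0,0],7.5],[0,[0,0,0],7.5],[0,[0,0,0],7.5],[0,[0,0,0],7.5],[0,[0,0,0],7.5],[0,[0,0,0],7.5],[0,[0,0,0],7.5],[0,[0,0,0],7.5]]'; python3 -m crank '[[0,[0,0,0],7.5],[0,[0,0,0],7.5],[0,[0,0,0],7.5],[0,[0,0,0],0],[0,[0,0,0],0],[60,[0,0,0],0],[60,[0,0,0],0],[60,[0,0,0],0],[60,[0,0,0],0],[60,[0,0,-5],0]]'; python3 -m crank '[[60,[0,0,-10],0],[60,[0,0,-20],0],[60,[0,0,-25],0],[75,[0,0,0],8.5],[75,[0,0,0],8.5],[75,[0,0,0],8.5],[75,[0,0,0],8.5],[75,[0,0,0],8.5],[75,[0,0,0],2.5],[75,[0,0,0],0]]'
python3 -c "
from h import *
st([.5275,-.313,.083])
p,d=r.camera('side'); cv2.imwrite('pics/g3s.png',cv2.resize(p[100:220,270:410],None,fx=5,fy=5)[:,:,::-1])"
```

```text
clock: 14.3
tcp_pos: [0.5544, -0.1576, 0.0853]
orientation: [1.443, 2.789, -0.001]
force: [-3.0, -1.1, 5.0]
gripper_width: 0.0151
grip_force: 70.2
clock: 15.3
tcp_pos: [0.5549, -0.1577, 0.0853]
orientation: [2.75, 1.513, 0.001]
force: [-1.8, -1.1, 4.3]
gripper_width: 0.0155
grip_force: 70.1
clock: 16.3
tcp_pos: [0.5534, -0.1564, 0.0881]
orientation: [-2.992, -0.953, 0.002]
force: [0.5, 0.1, -0.1]
gripper_width: 0.0511
grip_force: 0.0
clock: 17.3
tcp_pos: [0.5544, -0.1571, 0.1451]
orientation: [3.13, -0.265, 0.002]
force: [-0.8, -0.1, -0.0]
gripper_width: 0.0643
grip_force: 0.0
t 17.3 tcp [ 0.5544 -0.1571  0.1451] xang -9.68 tilt [ 0.001  0.    -1.   ] q6 1.288 F [-0.8 -0.1 -0. ] Mz [-0.   -0.01 -0.  ] w 0.0643 grip 0.0
to go in tool mm [ -0.4 158.2  62.1]
```

View pics/g3s.png

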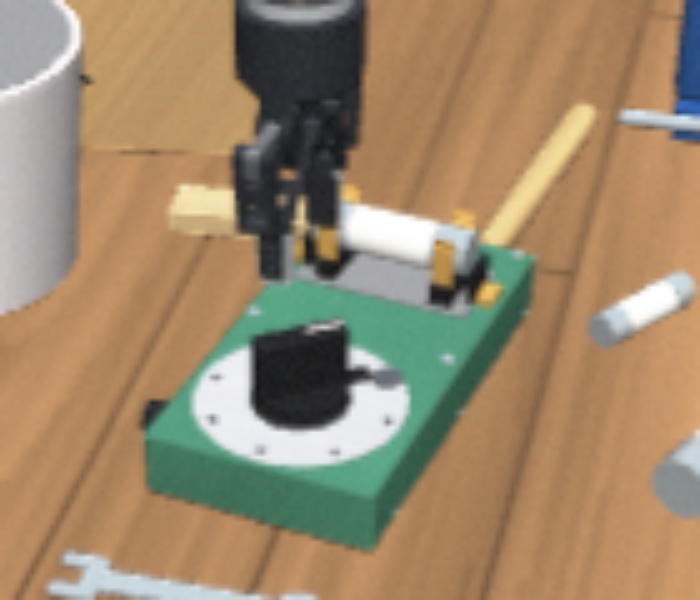

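The nose is at the boss, around (380,377), and the fuse is still in its clips. Next is the fuse.

```bash
python3 -m crank '[[75,[0,30,0],0],[75,[0,40,0],0],[75,[0,40,0],0],[75,[0,30,0],0],[75,[0,19,0],0],[75,[0,0,0],0],[75,[0,0,10],0],[75,[0,0,10],0],[75,[0,0,10],0],[75,[0,0,10],0]]'; python3 -m crank '[[75,[0,0,10],0],[75,[0,0,10],0],[75,[0,0,2],0],[75,[0,0,0],0],[0,[0,0,0],0],[0,[0,0,0],0],[0,[0,0,0],0],[0,[0,0,0],0],[0,[0,0,0],0],[0,[0,0,0],0]]' 90
python3 -c "
from h import *
st([.5275,-.313,.083])"
```

```text
clock: 18.35
tcp_pos: [0.5271, -0.3123, 0.1024]
orientation: [-3.13, 0.263, 0.002]
force: [0.3, -0.0, -1.4]
gripper_width: 0.0638
grip_force: 0.0
clock: 19.35
tcp_pos: [0.5297, -0.3161, 0.087]
orientation: [3.125, -0.265, 0.01]
force: [-1.1, 0.9, 12.4]
gripper_width: 0.0003
grip_force: 6.0
t 19.35 tcp [ 0.5297 -0.3161  0.087 ] xang -9.69 tilt [ 0.007  0.005 -1.   ] q6 1.038 F [-1.1  0.9 12.4] Mz [-0.05  0.25 -0.04] w 0.0003 grip 6.0
to go in tool mm [-2.7 -2.7  4. ]
```

```bash
python3 -c "
from h import *
p,d=r.camera('side'); q,d=r.camera('top')
cv2.imwrite('pics/g4.png',np.hstack([cv2.resize(p[115:205,320:410],(400,400)),cv2.resize(q[150:240,390:480],(400,400))])[:,:,::-1])"
```

```text
(no output)
```

View pics/g4.png

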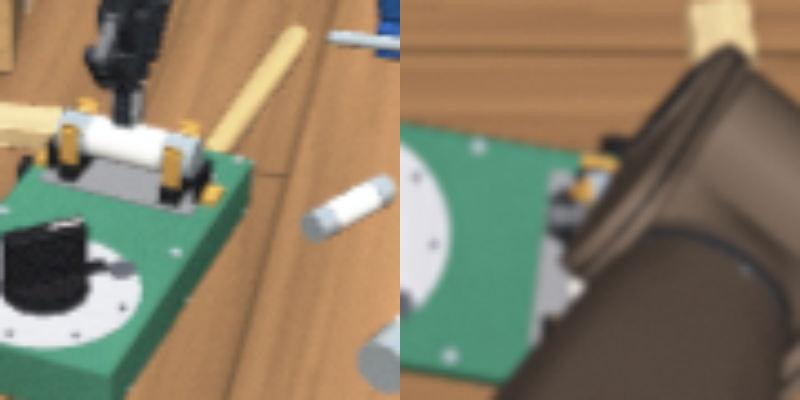

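```bash
python3 -c "
from h import *
s=r.state()['tcp_pos'];print(pix('side',[s,s-[0,0,.014],[.5275,-.313,.082],[.5275,-.313,.098]]))
p,d=r.camera('side');print((d[138:154:1,346:352]*1000).astype(int)); m=r.camera_model('side')
print((m['R']@np.array([.5275,-.313,.098])+m['t'])[2],(m['R']@s+m['t'])[2])
def P(u,v):
    X=ray('side',[[u,v]],0)[0];c=-m['R'].T@m['t'];k=d[v,u]/(m['R']@X+m['t'])[2];return c+(X-c)*k
for v in range(130,154,2): print(v,P(348,v).round(3))"
```

```text
[[347.89603198 145.43423379]
 [347.79096494 148.93656935]
 [348.28988188 147.25487332]
 [348.41404527 143.21486972]]
[[1461 1457 1451 1451 1464 1456]
 [1462 1459 1455 1452 1462 1461]
 [1464 1460 1457 1455 1467 1467]
 [1466 1464 1462 1462 1465 1467]
 [1474 1466 1461 1458 1467 1468]
 [1476 1473 1468    0 1469 1473]
 [1483 1475 1478 1478 1474 1479]
 [1483 1478 1474 1475 1474 1472]
 [1472 1481 1471 1474 1471 1470]
 [1482 1481 1477 1476 1474 1467]
 [1480 1472 1473 1476 1470 1473]
 [1493 1485 1479 1478 1476 1478]
 [1485    0 1478 1482 1477 1480]
 [1496 1484 1483 1482 1476 1475]
 [1525 1525 1527 1522 1490 1481]
 [1512 1515 1518 1519 1519 1515]]
1.4786253278671755 1.4883308232890062
130 [ 0.523 -0.277  0.17 ]
132 [ 0.523 -0.277  0.162]
134 [ 0.523 -0.278  0.154]
136 [ 0.528 -0.303  0.132]
138 [ 0.527 -0.3    0.126]
140 [ 0.527 -0.301  0.118]
142 [ 0.527 -0.301  0.11 ]
144 [ 0.528 -0.311  0.096]
146 [ 0.526 -0.301  0.094]
148 [ 0.525 -0.298  0.088]
150 [ 0.525 -0.298  0.08 ]
152 [ 0.532 -0.335  0.048]
```

```bash
cat >> h.py <<'E'
def cloud(n):
    p,d=r.camera(n);m=r.camera_model(n);v,u=np.nonzero(d>0)
    a=cv2.undistortPoints(np.c_[u,v].astype(float).reshape(-1,1,2),m["camera_matrix"],m["distortion"]).reshape(-1,2)
    X=(np.c_[a,np.ones(len(a))]*d[v,u][:,None]-m["t"])@m["R"]
    return X,p[v,u],p
E
cat > tip.py <<'E'
from h import *
st()
X,c,p=cloud('side');s=r.state()['tcp_pos'];T=X-s
dark=c.max(1)<110
k=dark&(abs(T[:,0])<.03)&(abs(T[:,1])<.07)&(T[:,2]>-.04)&(T[:,2]<.05)
for y in np.arange(-.07,.07,.01):
    q=T[k&(T[:,1]>y)&(T[:,1]<y+.01)]
    if len(q)>3: print(round(y,3),len(q),"lowest z rel tcp mm",(np.percentile(q[:,2],[3,10])*1000).round(1))
E
python3 -m crank '[[0,[0,0,-10],0],[0,[0,0,-20],0],[0,[0,0,-20],0],[0,[0,0,-10],0],[0,[0,0,0],0],[0,[0,0,0],0],[0,[0,0,0],0],[0,[0,0,0],0],[0,[0,0,0],0],[0,[0,0,0],0]]' 90 >/dev/null; python3 tip.py;  python3 -m crank '[[75,[0,0,0],0],[75,[0,0,0],0],[75,[0,0,0],0],[75,[0,0,0],0],[75,[0,0,0],0],[75,[0,0,0],0],[75,[0,0,0],0],[75,[0,0,0],0],[75,[0,0,0],0],[75,[0,0,0],0]]' >/dev/null; python3 tip.py; python3 -c "
from h import *
p,d=r.camera('side'); q,d=r.camera('top')
cv2.imwrite('pics/g5.png',cv2.resize(p[85:205,310:430],(600,600))[:,:,::-1])"
```

```text
t 20.5 tcp [ 0.5271 -0.3136  0.1415] xang -9.7 tilt [-0.001 -0.    -1.   ] q6 1.038 F [-0.9  0.3  0.2] Mz [-0.01  0.02  0.04] w 0.0 grip 0.0
0.0 12 lowest z rel tcp mm [13.  14.8]
0.01 25 lowest z rel tcp mm [20.7 21.5]
t 21.55 tcp [ 0.5273 -0.3137  0.142 ] xang -9.7 tilt [-0. -0. -1.] q6 1.038 F [0.2 0.2 0.1] Mz [0.07 0.02 0.02] w 0.0637 grip 0.0
-0.04 40 lowest z rel tcp mm [17.8 18.9]
-0.03 10 lowest z rel tcp mm [24.1 27.7]
0.04 26 lowest z rel tcp mm [25.8 27.2]
```

View pics/g5.png

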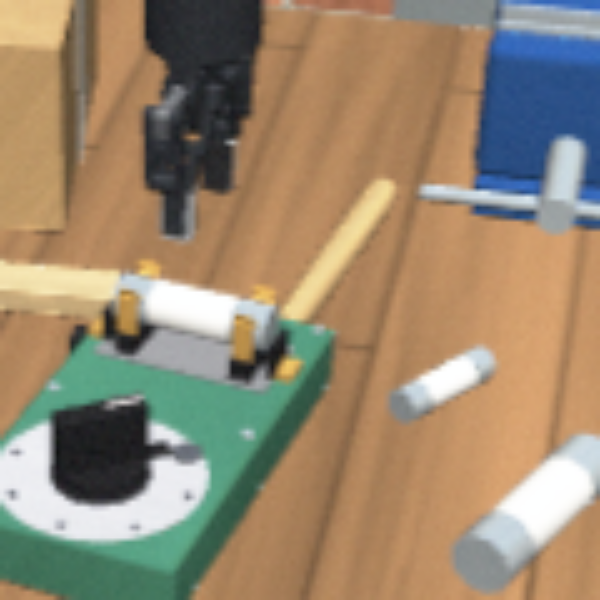

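```bash
python3 - <<'E'
from h import *
X,c,p=cloud('side');s=r.state()['tcp_pos'];T=X-s
k=(abs(T[:,0])<.04)&(abs(T[:,1])<.07)&(T[:,2]>-.025)&(T[:,2]<.03)
for y in np.arange(-.07,.07,.01):
    q=T[k&(T[:,1]>y)&(T[:,1]<y+.01)]
    if len(q)>3: print(round(y,3),len(q),(np.percentile(q[:,2],[0,10])*1000).round(1),q[:,0].min().round(3),q[:,0].max().round(3))
print(pix('side',s+np.array([[0,.035,-.014],[0,.035,0],[0,.035,.01],[0,.05,0]])))
E
```

```text
-0.04 22 [16.3 17.3] -0.017 0.004
0.03 11 [18.2 19.9] -0.005 0.017
0.04 9 [18.8 19.7] -0.006 0.011
[[346.51198455 140.67057927]
 [346.61365756 136.96355002]
 [346.68698575 134.28798203]
 [345.61807966 139.27111351]]
```

The depth cloud shows the fingertips about 17 mm above the reported TCP, not below it. The contact on top of the fuse agrees, so the fingers closed just over the fuse. I'll go down about 26 mm deeper, watching the force.

```bash
python3 -m crank '[[75,[0,0,15],0],[75,[0,0,20],0],[75,[0,0,15],0],[75,[0,0,10],0],[75,[0,0,5],0],[75,[0,0,5],0],[75,[0,0,4],0],[75,[0,0,0],0],[75,[0,0,0],0],[75,[0,0,0],0]]' 90;  python3 -c "
from h import *
st([.5275,-.314,.056])
X,c,p=cloud('side');s=r.state()['tcp_pos'];T=X-s
k=(abs(T[:,0])<.03)&(T[:,1]>.025)&(T[:,1]<.055)&(T[:,2]>-.025)&(T[:,2]<.06)
for z in np.arange(-.02,.06,.006):
    q=T[k&(T[:,2]>z)&(T[:,2]<z+.006)]
    if len(q): print((z*1000).round(),len(q),q.mean(0).round(3))"
```

```text
clock: 22.75
tcp_pos: [0.5276, -0.314, 0.0687]
orientation: [3.13, -0.266, 0.001]
force: [0.7, -0.0, 0.6]
gripper_width: 0.0641
grip_force: 0.0
t 22.75 tcp [ 0.5276 -0.314   0.0687] xang -9.7 tilt [ 0.001  0.001 -1.   ] q6 1.038 F [ 0.7 -0.   0.6] Mz [-0.03  0.02  0.01] w 0.0641 grip 0.0
to go in tool mm [-0.1  0.  12.7]
-20.0 67 [-0.     0.039 -0.018]
-14.0 1 [-0.026  0.027 -0.013]
10.0 2 [-0.004  0.03   0.015]
16.0 4 [0.007 0.037 0.018]
22.0 11 [0.001 0.039 0.025]
28.0 8 [0.005 0.043 0.031]
34.0 10 [0.002 0.043 0.037]
40.0 13 [0.004 0.043 0.043]
46.0 10 [0.002 0.041 0.048]
52.0 4 [-0.003  0.041  0.054]
```

```bash
python3 -m crank '[[75,[0,0,5],0],[75,[0,0,5],0],[75,[0,0,4],0],[75,[0,0,0],0],[0,[0,0,0],0],[0,[0,0,0],0],[0,[0,0,0],0],[0,[0,0,0],0],[0,[0,0,0],0],[0,[0,0,0],0]]' 90;  python3 -c "
from h import *
st([.5275,-.314,.056])"
```

```text
clock: 23.8
tcp_pos: [0.5274, -0.3148, 0.0546]
orientation: [3.128, -0.265, 0.001]
force: [-1.9, -4.6, 1.8]
gripper_width: 0.0297
grip_force: 88.9
t 23.8 tcp [ 0.5274 -0.3148  0.0546] xang -9.69 tilt [ 0.001  0.002 -1.   ] q6 1.038 F [-1.9 -4.6  1.8] Mz [-0.7   0.22 -0.04] w 0.0297 grip 88.9
to go in tool mm [-0.  -0.8 -1.4]
```

```bash
python3 -m crank '[[0,[0,0,-3],0],[0,[0,0,-3],0],[0,[0,0,-3],0],[0,[0,0,-3],0],[0,[0,0,-3],0],[0,[0,0,-3],0],[0,[0,0,-6],0],[0,[0,0,-15],0],[0,[0,0,-20],0],[0,[0,0,-20],0]]'; python3 -m crank '[[0,[0,0,-20],0],[0,[0,0,-10],0],[0,[0,0,0],0],[0,[0,0,0],0],[0,[0,0,0],0],[0,[0,0,0],0],[0,[0,0,0],0],[0,[0,0,0],0],[0,[0,0,0],0],[0,[0,0,0],0]]'; python3 -c "
from h import *
st([.538,.211,.16])
p,d=r.camera('side'); cv2.imwrite('pics/g6.png',cv2.resize(p[85:205,290:410],(600,600))[:,:,::-1])"
```

```text
clock: 24.8
tcp_pos: [0.5271, -0.3121, 0.1331]
orientation: [-3.127, 0.266, 0.002]
force: [-0.2, -0.4, -1.0]
gripper_width: 0.0294
grip_force: 92.7
clock: 25.8
tcp_pos: [0.5273, -0.3138, 0.163]
orientation: [-3.13, 0.266, 0.0]
force: [-0.4, -0.3, -1.1]
gripper_width: 0.0297
grip_force: 92.7
t 25.8 tcp [ 0.5273 -0.3138  0.163 ] xang -9.71 tilt [-0. -0. -1.] q6 1.038 F [-0.4 -0.3 -1.1] Mz [ 0.03  0.06 -0.03] w 0.0297 grip 92.7
to go in tool mm [ -77.9 -519.     3. ]
```

View pics/g6.png

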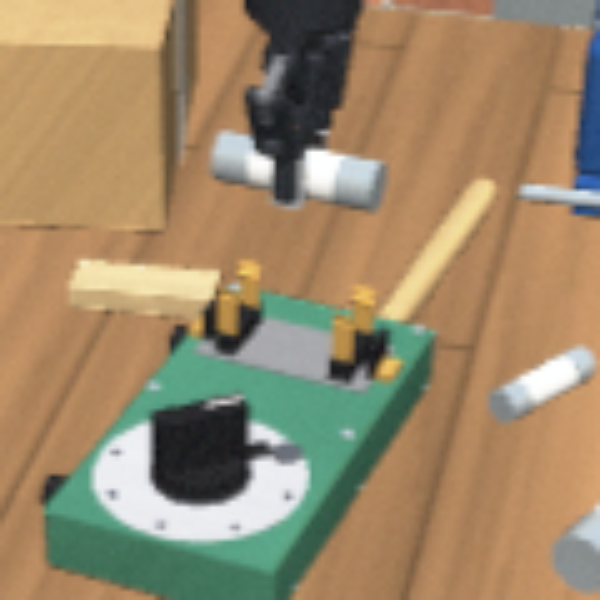

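The fuse hangs level in the fingers above the empty clips, and the nose is still on the boss at (285,452). Now I'll carry it over to the tray.

```bash
python3 -m crank '[[0,[-3,-20,0],0],[0,[-5,-35,0],0],[0,[-6,-40,0],0],[0,[-6,-40,0],0],[0,[-6,-40,0],0],[0,[-6,-40,0],0],[0,[-6,-40,0],0],[0,[-6,-40,0],0],[0,[-6,-40,0],0],[0,[-6,-40,0],0]]'; python3 -m crank '[[0,[-6,-40,0],0],[0,[-6,-40,0],0],[0,[-6,-40,0],0],[0,[-4,-24,0],0],[0,[0,0,0],-7],[0,[0,0,0],-7],[0,[0,0,0],-7],[0,[0,0,0],-5.5],[0,[0,0,0],0],[0,[0,0,0],0]]'; python3 - <<'E'
from h import *
st([.538,.211,-.007])
X,c,p=cloud('side');s=r.state()['tcp_pos'];T=X-s
hsv=cv2.cvtColor(c[None],cv2.COLOR_RGB2HSV)[0]
k=(np.hypot(T[:,0],T[:,1])<.065)&(T[:,2]>-.01)&(T[:,2]<.06)&(hsv[:,2]>130)
q=T[k];print(len(q),"fuse z rel tcp",(np.percentile(q[:,2],[2,10,50,90,98])*1000).round(1))
a=np.radians(16.8);u=q@[np.cos(a),np.sin(a),0]
for x in np.arange(-.06,.06,.02):
    w=q[(u>x)&(u<x+.02)]
    if len(w)>4: print(round(x,2),len(w),(np.percentile(w[:,2],[3,97])*1000).round(1))
# tray rim from the side cloud
t=X[(X[:,2]>.022)&(X[:,2]<.036)&(X[:,0]>.4)&(X[:,0]<.75)&(X[:,1]>.1)&(X[:,1]<.36)]
print("rim",len(t),cv2.minAreaRect(t[:,:2].astype(np.float32)))
cv2.imwrite('pics/g7.png',cv2.resize(p[180:320,220:360],(600,600))[:,:,::-1])
E
```

```text
clock: 26.85
tcp_pos: [0.5344, 0.068, 0.1633]
orientation: [-3.13, 0.265, -0.0]
force: [0.5, -0.2, -1.1]
gripper_width: 0.0296
grip_force: 92.8
clock: 27.85
tcp_pos: [0.5372, 0.2115, 0.1631]
orientation: [-3.108, -0.456, 0.0]
force: [0.1, 0.3, -1.6]
gripper_width: 0.029
grip_force: 92.8
t 27.85 tcp [0.5372 0.2115 0.1631] xang 16.71 tilt [-0. -0. -1.] q6 1.478 F [ 0.1  0.3 -1.6] Mz [-0.   -0.02 -0.  ] w 0.029 grip 92.8
to go in tool mm [  0.6   0.8 170.1]
498 fuse z rel tcp [19.3 24.8 37.2 42.8 44.7]
-0.06 90 [24.2 43.8]
-0.04 113 [23.6 43.5]
-0.02 56 [15.5 48.7]
0.0 49 [17.4 42.7]
0.02 118 [20.9 44.1]
0.04 72 [24.1 44.6]
rim 741 ((0.5543815493583679, 0.27067533135414124), (0.23040927946567535, 0.24898412823677063), 16.790084838867188)
```

View pics/g7.png

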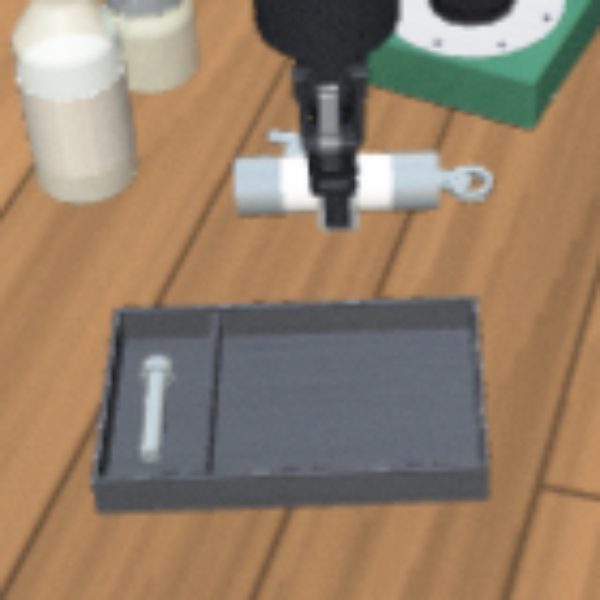

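```bash
python3 -m crank '[[0,[0,0,10],0],[0,[0,0,20],0],[0,[0,0,20],0],[0,[0,0,20],0],[0,[0,0,20],0],[0,[0,0,20],0],[0,[0,0,10],0],[0,[0,0,0],0],[0,[0,0,0],0],[0,[0,0,0],0]]'; python3 -c "
from h import *
c=np.array([[214,472],[486,468],[478,330],[218,335]])*140/600+[220,180]-.4
P=ray('side',c,.004); P[:2]=ray('side',c[:2],.03);print(P.round(3),P.mean(0))
st([.538,.211,-.007])"
```

```text
clock: 28.9
tcp_pos: [0.5389, 0.2112, 0.0444]
orientation: [-3.108, -0.459, -0.004]
force: [0.4, -0.0, -0.4]
gripper_width: 0.0299
grip_force: 92.8
[[0.592 0.298 0.03 ]
 [0.441 0.256 0.03 ]
 [0.478 0.126 0.004]
 [0.638 0.172 0.004]] [0.53746633 0.21292783 0.017     ]
t 28.9 tcp [0.5389 0.2112 0.0444] xang 16.79 tilt [ 0.002  0.    -1.   ] q6 1.476 F [ 0.4 -0.  -0.4] Mz [ 0.03  0.02 -0.02] w 0.0299 grip 92.8
to go in tool mm [-1.1 -0.  51.4]
```

```bash
python3 -m crank '[[0,[0,0,8],0],[0,[0,0,10],0],[0,[0,0,10],0],[0,[0,0,8],0],[0,[0,0,4],0],[0,[0,0,3],0],[0,[0,0,2],0],[0,[0,0,1],0],[0,[0,0,0],0],[0,[0,0,0],0]]'; python3 -m crank '[[0,[0,0,1],0],[0,[0,0,1],0],[0,[0,0,1],0],[0,[0,0,0],0],[0,[0,0,0],0],[0,[0,0,0],0],[0,[0,0,0],0],[0,[0,0,0],0],[0,[0,0,0],0],[0,[0,0,0],0]]'; python3 -c "
from h import *
st([.538,.211,-.008])"
```

```text
clock: 29.9
tcp_pos: [0.5381, 0.2111, -0.0026]
orientation: [-3.108, -0.459, -0.001]
force: [-0.6, 0.3, -0.6]
gripper_width: 0.0296
grip_force: 92.8
clock: 30.9
tcp_pos: [0.5379, 0.211, -0.006]
orientation: [-3.108, -0.459, -0.0]
force: [-0.9, 0.3, -1.0]
gripper_width: 0.0294
grip_force: 92.8
t 30.9 tcp [ 0.5379  0.211  -0.006 ] xang 16.8 tilt [ 0. -0. -1.] q6 1.476 F [-0.9  0.3 -1. ] Mz [ 0.06 -0.03  0.02] w 0.0294 grip 92.8
to go in tool mm [0.1 0.  2. ]
```

```bash
python3 -m crank '[[0,[0,0,1],0],[0,[0,0,0.5],0],[0,[0,0,0.5],0],[0,[0,0,0.5],0],[0,[0,0,0],0],[0,[0,0,0],0],[0,[0,0,0],0],[0,[0,0,0],0],[0,[0,0,0],0],[0,[0,0,0],0]]'; python3 -c "
from h import *
st([.538,.211,-.008])"
```

```text
clock: 31.9
tcp_pos: [0.538, 0.211, -0.007]
orientation: [3.108, 0.459, -0.001]
force: [-4.1, -2.0, 8.5]
gripper_width: 0.0295
grip_force: 97.9
t 31.9 tcp [ 0.538  0.211 -0.007] xang 16.81 tilt [-0.001  0.    -1.   ] q6 1.476 F [-4.1 -2.   8.5] Mz [-0.18  0.71  0.  ] w 0.0295 grip 97.9
to go in tool mm [0. 0. 1.]
```

Contact with the floor at about 9 N. I'll release and rise.

```bash
python3 -m crank '[[0,[0,0,-1],0],[0,[0,0,0],0],[65,[0,0,0],0],[65,[0,0,0],0],[65,[0,0,0],0],[65,[0,0,0],0],[65,[0,0,0],0],[65,[0,0,0],0],[65,[0,0,-5],0],[65,[0,0,-10],0]]' 30; python3 -m crank '[[65,[0,0,-15],0],[65,[0,0,-20],0],[65,[0,0,-25],0],[65,[0,0,-25],0],[65,[0,0,-25],0],[65,[0,0,-25],0],[65,[0,0,-25],0],[65,[0,0,-10],0],[65,[0,0,0],0],[65,[0,0,0],0]]';  python3 - <<'E'
from h import *
st()
X,c,p=cloud('side')
k=(np.hypot(X[:,0]-.538,X[:,1]-.211)<.08)&(X[:,2]>.012)&(X[:,2]<.05)&(c.min(1)>120)
q=X[k];print(len(q),(q.min(0)+q.max(0))/2,"top",np.percentile(q[:,2],97))
a=np.hstack([cv2.resize(p[180:320,220:360],(400,400)),cv2.resize(p[115:215,285:385],(400,400))])
cv2.imwrite('pics/g8.png',a[:,:,::-1])
E
```

```text
clock: 32.9
tcp_pos: [0.5371, 0.2108, 0.0072]
orientation: [3.108, 0.459, -0.003]
force: [1.7, -0.0, -0.6]
gripper_width: 0.0553
grip_force: 0.0
clock: 33.9
tcp_pos: [0.5373, 0.2109, 0.177]
orientation: [3.108, 0.459, -0.001]
force: [-0.6, 0.1, -0.1]
gripper_width: 0.0554
grip_force: 0.0
t 33.9 tcp [0.5373 0.2109 0.177 ] xang 16.8 tilt [-0.001 -0.    -1.   ] q6 1.476 F [-0.6  0.1 -0.1] Mz [-0.03  0.02  0.01] w 0.0554 grip 0.0
517 [0.53616217 0.1946114  0.02552609] top 0.03687527598472168
```

View pics/g8.png

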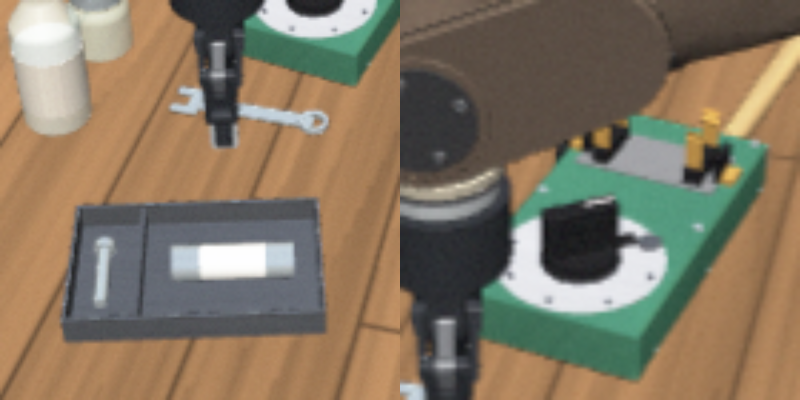

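The fuse lies flat in the middle of the long bay at (232,260), the nose is on the boss at (648,242), and the gripper is clear. I'm handing in the job.

```bash
python3 -c "
from rig import r
print(r.finish_job())"
```

```text
the job is handed in; nothing more can be done
None
```

I turned the knob clockwise to the large boss, then pulled the fuse and laid it flat in the tray's long bay. My first try at gripping the fuse closed just above it and left it in its clips. The job was handed in at about 34 s, and no verdict came back.

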